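# Hold the first-aid box's spring lock open

### The arm

A 6-joint arm with a two-finger parallel gripper is mounted at the origin on the work surface. World frame = base frame: x ahead of the robot, y to its left, z up, the work surface at z = 0. Lengths are in m, angles in rad, forces in N, time in s.
With the tool pointing down it reaches from about 0.325 to 0.875 m from the base axis. Payload 4.4 kg.
Tool frame: the origin (TCP) lies at the very end of the fingers, on their centre line; the grasp point (between the pads) lies 19 mm behind it; x points along the fingers, y is the direction in which the jaws open and shut, and the axes are right-handed (so a half turn about x gives the same grasp; the last joint's range is limited). The gripper opens to 85 mm and grips with 20 to 120 N. Pads are 22 mm wide; open, the fingers measure 114 mm over their backs; the gripper's body (76 mm by 85 mm) begins 54 mm behind the grasp point. The pads swing forward as they close: fully open they stand 13 mm farther back than shut.
Start: joints at [-1.403, 0.207, 1.542, -0, 1.393, -0.15], TCP at [0.18, -0.546, 0.231] pointing down, gripper open.
Joint ranges: [-2.73, 2.73], [-0.86, 2.22], [0.23, 2.46], [-1.11, 4.25], [0.08, 2.63], [-2.82, 2.82]. Speed limits (rad/s): [2.79, 2.79, 3.14, 3.14, 3.14, 3.14].

### API

Orientations are given as a 3x3 rotation matrix whose columns are the frame's x, y, z axes.
In Python, from cell import arm gives the robot as it stands.
- The arm moves only by the tool drive_tool, never from a script. Its arguments are lists of equal length, an entry for each row: "hand": the closure, from -1 (fully open) to 1 (shut); "linear": the shift along the tool's x, y, z as a fraction of full scale, a list of three; "twist": the turn about the tool's x as a fraction of full scale. A call has exactly 8 rows; each row shifts and turns the commanded pose from where the row before left it, along the tool's axes as they then stand; what a row does not reach is not made up. Full scale, the value 1, is 0.04 m for a shift and 120 degrees for a turn. A row lasts 1/12 s, in which the tool goes at most 41.7 mm and 7.16 degrees, less where a joint would pass 70% of its speed; a pose out of reach is approached as far as the arm can. A call with a number of a shift or a turn outside -1 to 1 is refused whole. A call with a gripper value outside its range is refused whole. The fingers move at their own pace and stop on an object; "squeeze" is the grip in N (left out, the last holds). Time passes only in rows, so rows that do not move let the fingers close, or fill a call up. It gives the time, the measured TCP pose, the force and the opening at its end, in the units of the state.
- arm.get_state(): the state, without advancing time (a new reading comes with each control period).
- arm.snapshot(name): name is "scene" or "side" or "wrist"; returns the picture (400x640x3 uint8, red, green, blue); there is no depth.
- arm.calibration(name): a dict with "fovy" (degrees; the focal length in pixels is half the picture's height over the tangent of half this angle, whatever the lens; pixels are square), "cx", "cy" (the principal point, pixels), "k1" (the pictures are not rectified: a ray, as slopes to the right and down, at radius r is drawn at 1 + k1 r^2 times it, then the intrinsics apply), "T" (4x4, takes a point from camera to world coordinates); the wrist camera has in their place "mount" (4x4, takes a point from camera to tool coordinates, whose origin is the TCP and whose axes are the tool frame's). Camera axes: x right, y down, z forward; pixel columns grow to the right and rows downward; lengths in m; the calibration is good to about 2 mm. A picture is of the moment at which its call begins: read the wrist's pose just before it. calibration takes no time and is no camera call.
- arm.finish_job(): hands the job in, once; it reports no verdict.
The state is a dict: "time_s": time; "q": joint angles; "joint_velocities": joint speeds; "joint_torque": joint torques, N m; "eef_pos": TCP position; "ee_rot": TCP orientation; "ft_force": force on the tool from outside, world axes, zero at the start; "wrist_torque": the same for the moment, N m; "opening": opening from 0.0 (shut) to 1.0 (fully open).
Only numpy, scipy, OpenCV 4.12 (cv2) and the standard library are available. Lean on these libraries where they do the work, as an engineer would, in place of code of your own. Each camera call takes 0.05 s, during which the arm holds its last target. There are 200 camera calls.

### The job

Take the yellow key out of the key stand and push it all the way down into the lock on top of the yellow first-aid box (the tumblers inside stick; wiggling it a little helps); only when it is fully home, turn it a quarter turn clockwise (seen from above) to its stop. The lock springs back, so finish while still gripping the key and holding it turned, fully in, so that the latch stays drawn back for me to lift the lid. Leave the blue key and the other things in the tray where they are.

Things in the scene. Friction and masses are not known exactly. Their poses are not given: they have to be found in the camera images.
- yellow_key: Yellow key, 72 mm tall, 30 g, upright, blade down, in one of the stand's two slots. Origin: centre of the blade's lower tip; z up to its handle. Steel blade from z 0 to 36 mm, 10 mm wide along x, 4 mm thick along y, its nose rounded over the lowest 2 mm. Flat yellow plastic handle from z 36 to 72 mm, 28 mm wide along x, 8 mm thick along y. The same turned half round about z.
- key_handle (a point): Middle of the yellow key's handle, 24 mm above the handle's underside and 60 mm above the blade's tip: pinch here from above, across the handle's 8 mm thickness (y). The handle's underside is a shoulder that rests on the stand, and stops on the lock's face when the key is fully home.
- blue_key: Blue key of the same shape in the other slot of the stand, 70 mm from the yellow one; it is for another lock, leave it alone.
- stand: Pale wooden key stand, fixed, 130 (x) x 40 (y) x 46 mm high, origin at the centre of its underside. Slots 35 mm either side of the middle along its x hold the two keys, their blades wide along the stand's x, 1 mm free on each side. The keys lift straight out (36 mm).
- aidbox: Yellow plastic first-aid box, fixed, 160 (x) x 200 (y) x 92 mm high, origin at the centre of its underside on the tray floor; lid over its +x part with a white cross (top at 94 mm), lock on the top near its -x edge, 45 mm from the middle.
- lock_mouth (a point): Keyway mouth: centre of the brass lock's face, 97 mm above the box's underside, z up along the lock's axis; turns with the plug (x along the box's x when unturned). Keyway 11.6 mm along x, 5.6 mm along y, 1.5 mm chamfer, through the 40 mm barrel. Fully home, the key's tip is 36 mm below this point. A steel ring 54 mm across surrounds the plug, 3 mm lower.
- tumbler_top (a point): Upper face of the first of two sticky tumbler discs hidden in the barrel, 12 mm below the mouth; the second starts 22 mm down; each is 6 mm thick. Each has a slot like the keyway but was left 0.2 to 0.45 rad askew, and the key must swing it into line to pass. A straight push takes up to about 20 N; twisting the key some 0.2 rad to and fro while pressing with about 12 N eases it through.
- lock (a joint): Turn of the lock plug, rad: 0 at rest, grows clockwise seen from above, from a stop at -0.35 to the stop at 1.57. A spring drives it towards 0 (0.094 N m at the quarter turn; the tumblers' friction adds 0.04), so it swings back about half way if released. The key has some 0.17 rad of play, so the hand turns that much further than the plug. Turning draws back the steel latch beside the lock.
- thermometer: Glass thermometer case, a tube 18 mm thick and 138 mm long along its y, lying beyond the box and stand; bystander.
- tweezers: Steel tweezers, 107 mm long, 8 mm high, lying along the tray's left side; bystander.
- pill_dish: White ceramic pill dish, 68 mm across, 24 mm high; bystander.
- tube_cap: Loose aluminium tube cap, 20 mm across, 16 mm high; bystander.
- drops_bottle: Amber glass drops bottle, 38 mm across, 68 mm high; bystander.
- tape_roll: Roll of tape lying flat, 60 mm across, 20 mm high; bystander.

How it is judged:
By the outcome, as a careful person would: the job done as asked, in the order asked, and still so for the second after the job is handed in, while the arm keeps its last pose, push and grip.
It also fails if it takes over 54 s, if anything falls off the work surface, if the arm or the gripper's body presses on something with over 40 N, if the wrist force passes 120 N, or if a joint passes its speed limit or range.

## Working session

There is one attempt and no reset: what is moved stays moved. The work goes in short steps, Python scripts to look and compute and a tool call to move; the robot and the scene stay as the last step left them, time stands still between calls to the robot, and variables do not carry over. Pictures are saved under pics/ and viewed, about 8 in all and at most 12, crops included, and the job is handed in when it is done.

Besides the shell and the picture viewer there is one more tool, called after "Emit:" by a JSON object that holds its "method" and its "body". drive_tool: Moves the arm, as the interface text tells. Its arguments: {"type":"object","properties":{"hand":{"type":"array"},"linear":{"type":"array"},"twist":{"type":"array"},"squeeze":{"type":"number"}},"required":["hand","linear","twist"]}

```bash
mkdir -p pics; ls; python3 - <<'E'
from cell import arm
import cv2
s=arm.get_state();print({k:(v if k!='ee_rot' else v) for k,v in s.items()})
for n in("scene","side","wrist"):
    print(n,arm.calibration(n)); cv2.imwrite(f"pics/{n}0.png",arm.snapshot(n)[:,:,::-1])
E
```

```text
pics
{'time_s': 0.0, 'q': array([-1.40350507e+00,  2.07468221e-01,  1.54298909e+00, -4.66257228e-05,
        1.39351841e+00, -1.50470806e-01]), 'joint_velocities': array([ 1.63875785e-04,  9.06487088e-06,  7.23337931e-05,  1.20910968e-03,
       -7.92190005e-04,  3.68991283e-04]), 'joint_torque': array([-1.72692908e-03, -3.83038366e+01, -2.91598839e+01, -3.92628917e-04,
        1.07027718e-02,  6.34544961e-06]), 'eef_pos': array([ 0.17951327, -0.54543604,  0.23008174]), 'ee_rot': array([[-4.42062422e-04,  3.12448787e-01, -9.49934503e-01],
       [ 2.34214900e-03, -9.49931667e-01, -3.12448944e-01],
       [-9.99997159e-01, -2.36301008e-03, -3.11872518e-04]]), 'ft_force': array([0.02758803, 0.06917974, 0.46385885]), 'wrist_torque': array([-0.00871072, -0.05643707, -0.01368526]), 'opening': 1.0029406416227828}
scene {'fovy': 52.685443091398234, 'cx': 323.14074683512285, 'cy': 200.42981880254462, 'k1': -0.020356714237327562, 'T': array([[-0.39337525,  0.74325035, -0.54114216,  1.22392782],
       [ 0.9193411 ,  0.31272922, -0.23877264,  0.26911623],
       [-0.00823688, -0.59142147, -0.8
[... 214 characters left out ...]
.92965156, -0.28215054,  0.2369368 ,  0.38598858],
       [-0.36842391, -0.70589883,  0.6049551 , -0.59323777],
       [-0.003435  , -0.64969064, -0.76019095,  0.83300036],
       [ 0.        ,  0.        ,  0.        ,  1.        ]])}
wrist {'fovy': 61.54503887468689, 'cx': 322.16234594521853, 'cy': 196.70352711770033, 'k1': -0.04525376309862167, 'mount': array([[-1.81309282e-03, -2.76691643e-01,  9.60957048e-01,
        -1.43286936e-01],
       [ 9.99998285e-01, -1.38161044e-04,  1.84697298e-03,
         4.60131410e-06],
       [-3.78275159e-04,  9.60958748e-01,  2.76691419e-01,
        -7.09340364e-02],
       [ 0.00000000e+00,  0.00000000e+00,  0.00000000e+00,
         1.00000000e+00]])}
```

```bash
python3 -c "
import cv2,numpy as np
a=cv2.imread('pics/scene0.png');b=cv2.imread('pics/side0.png')
cv2.imwrite('pics/c0.png',cv2.resize(np.vstack([a,b]),(480*1,600)))"
```

```text
(no output)
```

View pics/scene0.png

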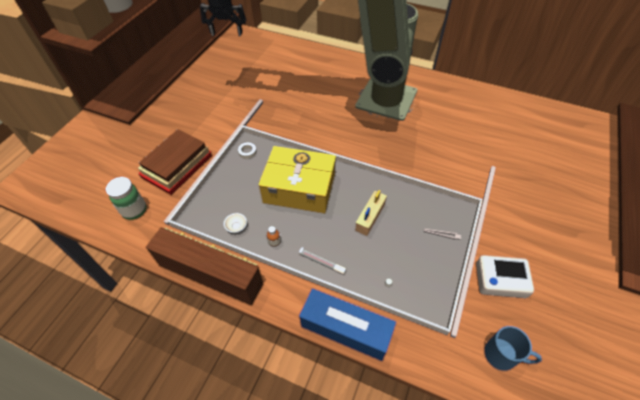

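View pics/side0.png

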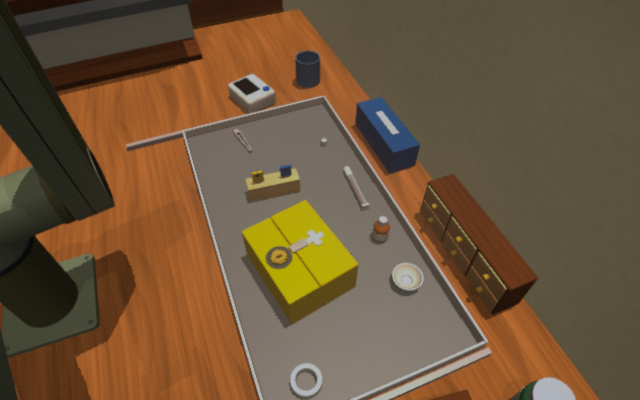

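Scene picture: lock near (302,157), yellow key near (376,196), blue key (367,212). Side: lock (279,257), yellow key (258,176), blue key (286,171).

```bash
cat > h.py <<'E'
import numpy as np,cv2
from cell import arm
def cam(n,s=None):
    c=arm.calibration(n)
    if n=="wrist":
        M=np.eye(4);M[:3,:3]=s["ee_rot"];M[:3,3]=s["eef_pos"];T=M@np.array(c["mount"])
    else:T=np.array(c["T"])
    f=200/np.tan(np.radians(c["fovy"])/2)
    return c,T,f
def ray(n,uv,s=None):
    c,T,f=cam(n,s)
    d=np.array([(uv[0]-c["cx"])/f,(uv[1]-c["cy"])/f]);u=d.copy()
    for _ in range(20):u=d/(1+c["k1"]*(u@u))
    r=T[:3,:3]@np.r_[u,1];return T[:3,3],r/np.linalg.norm(r)
def onz(n,uv,z,s=None):
    o,r=ray(n,uv,s);return o+r*(z-o[2])/r[2]
def proj(n,p,s=None):
    c,T,f=cam(n,s);q=T[:3,:3].T@(np.array(p)-T[:3,3]);u=q[:2]/q[2];u=u*(1+c["k1"]*(u@u))
    return u*f+[c["cx"],c["cy"]]
def tri(*rs):
    A=0;b=0
    for o,r in rs:
        P=np.eye(3)-np.outer(r,r);A=A+P;b=b+P@o
    p=np.linalg.solve(A,b);return p,[np.linalg.norm((np.eye(3)-np.outer(r,r))@(p-o)) for o,r in rs]
E
python3 - <<'E'
from h import *
np.set_printoptions(precision=4,suppress=True)
for nm,a,b in(("lock",(302,157),(279,257)),("ykey",(376,196),(258,176)),("bkey",(367,212),(286,171))):
    print(nm,tri(ray("scene",a),ray("side",b)))
# stand top mask & key masks
for n,f in(("scene","scene0"),("side","side0")):
    im=cv2.imread(f"pics/{f}.png");h=cv2.cvtColor(im,cv2.COLOR_BGR2HSV)
    x0,y0,x1,y1=(345,180,400,240) if n=="scene" else (235,155,310,205)
    c=cv2.resize(im[y0:y1,x0:x1],None,fx=7,fy=7,interpolation=cv2.INTER_CUBIC)
    x0,y0,x1,y1=(255,140,345,215) if n=="scene" else (235,195,365,320)
    d=cv2.resize(im[y0:y1,x0:x1],(0,0),fx=4,fy=4,interpolation=cv2.INTER_CUBIC)
    globals()[n]=(c,d)
W=np.zeros((600,800,3),np.uint8)
for (im,r,cc,sc) in((scene[0],0,0,.7),(side[0],0,400,.75),(scene[1],300,0,1),(side[1],300,400,.6)):
    q=cv2.resize(im,None,fx=sc,fy=sc)[:300,:400];W[r:r+q.shape[0],cc:cc+q.shape[1]]=q
cv2.imwrite("pics/m1.png",W)
E
```

```text
lock (array([ 0.4814, -0.1289,  0.0968]), [np.float64(0.00161976485671957), np.float64(0.0016197648567194815)])
ykey (array([0.512 , 0.1256, 0.0691]), [np.float64(0.0012081198602265928), np.float64(0.001208119860226516)])
bkey (array([0.5791, 0.1188, 0.0694]), [np.float64(0.0017952348317429245), np.float64(0.0017952348317429821)])
```

View pics/m1.png

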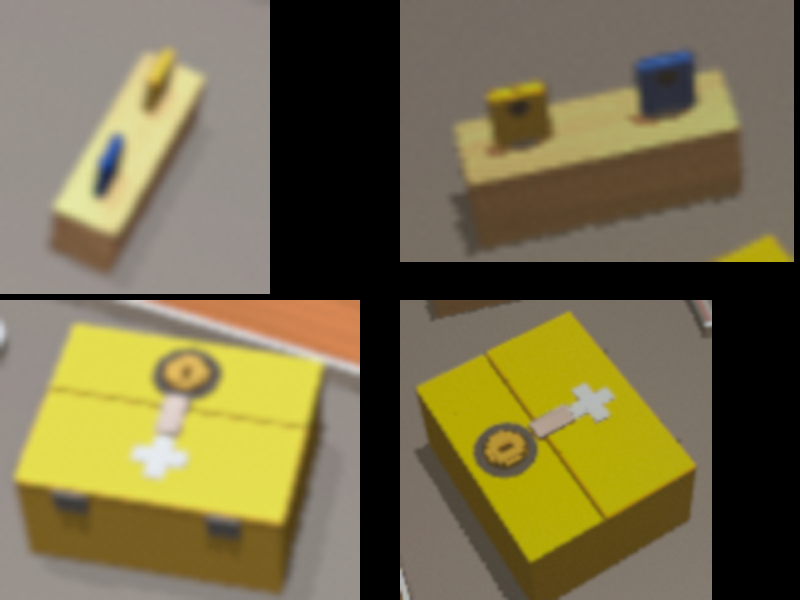

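Scene is consistent (floor ≈ 0, lock top ≈ 0.097, key yaw ≈ −6°). Moving above the yellow key, then turning the hand so the final quarter turn stays within joint range.

Emit:
{"method": "drive_tool", "body": {"hand": [-1, -1, -1, -1, -1, -1, -1, -1], "linear": [[0, -0.556, -0.547], [0, -0.556, -0.547], [0, -0.556, -0.547], [0, -0.556, -0.547], [0, -0.556, -0.547], [0, -0.556, -0.547], [0, -0.556, -0.547], [0, -0.556, -0.547]], "twist": [0, 0, 0, 0, 0, 0, 0, 0]}}

```text
time_s: 0.82
eef_pos: [0.2906, -0.3209, 0.231]
ee_rot: [[-0.0, 0.312, -0.95], [0.0, -0.95, -0.312], [-1.0, -0.0, -0.0]]
ft_force: [1.5, -0.1, 0.4]
opening: 1.0
```

Emit:
{"method": "drive_tool", "body": {"hand": [-1, -1, -1, -1, -1, -1, -1, -1], "linear": [[0, -0.556, -0.547], [0, -0.556, -0.547], [0, -0.556, -0.547], [0, -0.556, -0.547], [0, -0.556, -0.547], [0, -0.556, -0.547], [0, -0.556, -0.547], [0, -0.556, -0.547]], "twist": [0, 0, 0, 0, 0, 0, 0, 0]}}

```text
time_s: 1.48
eef_pos: [0.4012, -0.0972, 0.2312]
ee_rot: [[0.0, 0.312, -0.95], [-0.0, -0.95, -0.312], [-1.0, 0.0, -0.0]]
ft_force: [0.6, -1.3, -0.1]
opening: 1.0
```

Emit:
{"method": "drive_tool", "body": {"hand": [-1, -1, -1, -1, -1, -1, -1, -1], "linear": [[0, -0.556, -0.547], [0, -0.556, -0.547], [0, -0.556, -0.547], [0, -0.556, -0.547], [0, -0.556, -0.547], [0, -0.556, -0.547], [0, -0.556, -0.547], [0, -0.556, -0.547]], "twist": [0, 0, 0, 0, 0, 0, 0, 0]}}

```text
time_s: 2.15
eef_pos: [0.5118, 0.1265, 0.2309]
ee_rot: [[-0.001, 0.313, -0.95], [-0.0, -0.95, -0.313], [-1.0, -0.0, 0.001]]
ft_force: [0.6, -0.9, 0.3]
opening: 1.0
```

Emit:
{"method": "drive_tool", "body": {"hand": [-1, -1, -1, -1, -1, -1, -1, -1], "linear": [[0, 0, 0], [0, 0, 0], [0, 0, 0], [0, 0, 0], [0, 0, 0], [0, 0, 0], [0, 0, 0], [0, 0, 0]], "twist": [-0.0542, -0.0542, -0.0542, -0.0542, -0.0542, -0.0542, -0.0542, -0.0542]}}

```text
time_s: 2.82
eef_pos: [0.5114, 0.1249, 0.2308]
ee_rot: [[-0.001, 0.943, -0.333], [-0.0, -0.333, -0.943], [-1.0, -0.001, 0.0]]
ft_force: [0.0, -0.5, -0.0]
opening: 0.999
```

Emit:
{"method": "drive_tool", "body": {"hand": [-1, -1, -1, -1, -1, -1, -1, -1], "linear": [[0, 0, 0], [0, 0, 0], [0, 0, 0], [0, 0, 0], [0, 0, 0], [0, 0, 0], [0, 0, 0], [0, 0, 0]], "twist": [-0.0542, -0.0542, -0.0542, -0.0542, -0.0542, -0.0542, -0.0542, -0.0542]}}

```text
time_s: 3.48
eef_pos: [0.5114, 0.1249, 0.2309]
ee_rot: [[-0.001, 0.842, 0.539], [-0.0, 0.539, -0.842], [-1.0, -0.001, -0.0]]
ft_force: [-0.4, -0.2, 0.4]
opening: 0.999
```

Emit:
{"method": "drive_tool", "body": {"hand": [-1, -1, -1, -1, -1, -1, -1, -1], "linear": [[0, 0, 0], [0, 0, 0], [0, 0, 0], [0, 0, 0], [0, 0, 0], [0, 0, 0], [0, 0, 0], [0, 0, 0]], "twist": [-0.0542, -0.0542, -0.0542, -0.0542, -0.0542, -0.0542, -0.0542, -0.0542]}}

```text
time_s: 4.15
eef_pos: [0.5114, 0.1249, 0.2308]
ee_rot: [[-0.001, 0.094, 0.996], [-0.0, 0.996, -0.094], [-1.0, -0.0, -0.001]]
ft_force: [-0.9, -0.5, 0.2]
opening: 1.004
```

```bash
python3 - <<'E'
from h import *
np.set_printoptions(precision=4,suppress=True)
s=arm.get_state();print(s["q"],s["eef_pos"],s["ee_rot"]);im=arm.snapshot("wrist")[:,:,::-1]
cv2.imwrite("pics/w1.png",im);np.save("w1.npy",dict(p=s["eef_pos"],R=s["ee_rot"]),allow_pickle=True)
for nm,p in(("y",(.512,.1256,.082)),("b",(.579,.1188,.082)),("lock",(.4814,-.1289,.097))):print(nm,proj("wrist",p,s))
E
```

```text
[ 0.075   0.1043  1.6599  0.      1.3783 -1.402 ] [0.5114 0.1249 0.2308] [[-0.0009  0.0937  0.9956]
 [-0.      0.9956 -0.0937]
 [-1.     -0.0001 -0.0009]]
y [323.2493 181.5305]
b [322.6377 250.4943]
lock [ 31.6339 178.5266]
```

View pics/w1.png

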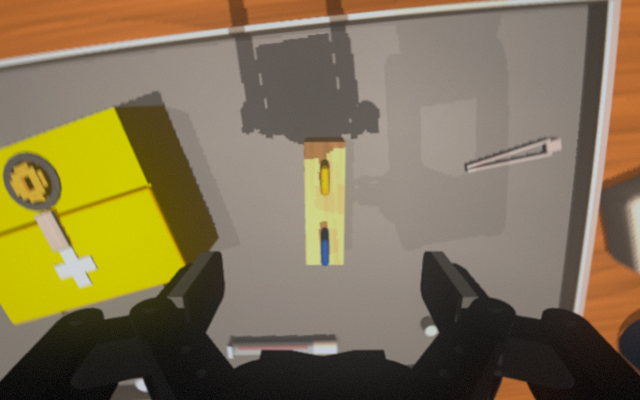

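```bash
python3 - <<'E'
from h import *
np.set_printoptions(precision=4,suppress=True)
s=arm.get_state();im=cv2.imread("pics/w1.png")
d=np.load("w1.npy",allow_pickle=True).item();s=dict(eef_pos=d["p"],ee_rot=d["R"])
hsv=cv2.cvtColor(im,cv2.COLOR_BGR2HSV)
print("HSV col325",[(v,tuple(int(t) for t in hsv[v,325])) for v in range(136,270,4)])
print("row180",[(u,tuple(int(t) for t in hsv[180,u])) for u in range(300,350,3)])
def rect(lo,hi,box,nm,z):
    m=cv2.inRange(hsv,np.array(lo),np.array(hi));k=np.zeros_like(m);x0,y0,x1,y1=box;k[y0:y1,x0:x1]=m[y0:y1,x0:x1]
    n,l,st,ce=cv2.connectedComponentsWithStats(k);i=1+np.argmax(st[1:,4])
    r=cv2.minAreaRect(np.argwhere(l==i)[:,::-1].astype(np.float32));b=cv2.boxPoints(r)
    print(nm,r,"world\n",np.array([onz("wrist",p,z,s) for p in b])[:,:2], onz("wrist",r[0],z,s)[:2])
rect((20,200,120),(35,255,255),(310,145,340,205),"ykey",.082)
rect((100,120,40),(130,255,255),(310,205,340,275),"bkey",.082)
rect((18,60,100),(35,255,255),(295,150,350,275),"stand",.046)
# box seam / lock
for nm,p in(("seamA",(2,234)),("seamB",(150,186))):print(nm,onz("wrist",p,.094,s))
print("lock",onz("wrist",(32,181),.095,s))
x0,y0=285,130
a=cv2.resize(im[130:275,285:365],None,fx=4,fy=4,interpolation=cv2.INTER_CUBIC)
b=cv2.resize(im[140:280,0:105],None,fx=4,fy=4,interpolation=cv2.INTER_CUBIC)
W=np.zeros((600,780,3),np.uint8);W[:a.shape[0],:a.shape[1]]=a;W[:b.shape[0],340:340+b.shape[1]]=b;cv2.imwrite("pics/m2.png",W)
E
```

```text
HSV col325 [(136, (13, 47, 97)), (140, (16, 122, 90)), (144, (16, 135, 163)), (148, (16, 135, 164)), (152, (15, 132, 164)), (156, (16, 130, 167)), (160, (20, 149, 99)), (164, (22, 156, 98)), (168, (23, 199, 164)), (172, (28, 224, 206)), (176, (28, 224, 207)), (180, (27, 227, 207)), (184, (27, 221, 208)), (188, (26, 218, 209)), (192, (25, 215, 211)), (196, (23, 114, 202)), (200, (23, 113, 207)), (204, (23, 110, 208)), (208, (23, 109, 210)), (212, (29, 98, 206)), (216, (29, 97, 207)), (220, (28, 99, 203)), (224, (15, 133, 172)), (228, (12, 48, 79)), (232, (113, 16, 63)), (236, (113, 34, 68)), (240, (111, 122, 121)), (244, (110, 155, 166)), (248, (109, 163, 164)), (252, (110, 159, 165)), (256, (110, 162, 167)), (260, (110, 160, 166)), (264, (110, 156, 155)), (268, (15, 34, 151))]
row180 [(300, (14, 36, 162)), (303, (21, 44, 168)), (306, (29, 97, 206)), (309, (31, 94, 208)), (312, (29, 96, 207)), (315, (31, 95, 210)), (318, (30, 98, 202)), (321, (22, 194, 172)), (324, (28, 220, 206)), (327, (25, 221, 202)), (330, (24, 106, 200)), (333, (30, 94, 209)), (336, (30, 96, 208)), (339, (29, 98, 209)), (342, (31, 95, 211)), (345, (24, 58, 167)), (348, (16, 35, 153))]
ykey ((324.0, 180.5), (25.0, 6.0), 90.0) world
 [[0.4996 0.1248]
 [0.5001 0.13  ]
 [0.5229 0.128 ]
 [0.5224 0.1226]] [0.5111 0.1264]
bkey ((324.5, 252.0), (24.0, 5.0), 90.0) world
 [[0.5682 0.1192]
 [0.5686 0.1239]
 [0.5936 0.1217]
 [0.5931 0.1169]] [0.5807 0.1204]
stand ((324.5, 207.0), (114.0, 41.0), 90.0) world
 [[0.4873 0.109 ]
 [0.491  0.149 ]
 [0.6141 0.1398]
 [0.6099 0.0957]] [0.5475 0.1237]
seamA [ 0.5309 -0.1804  0.094 ]
seamB [ 0.4989 -0.0249  0.094 ]
lock [ 0.4839 -0.1312  0.095 ]
```

View pics/m2.png

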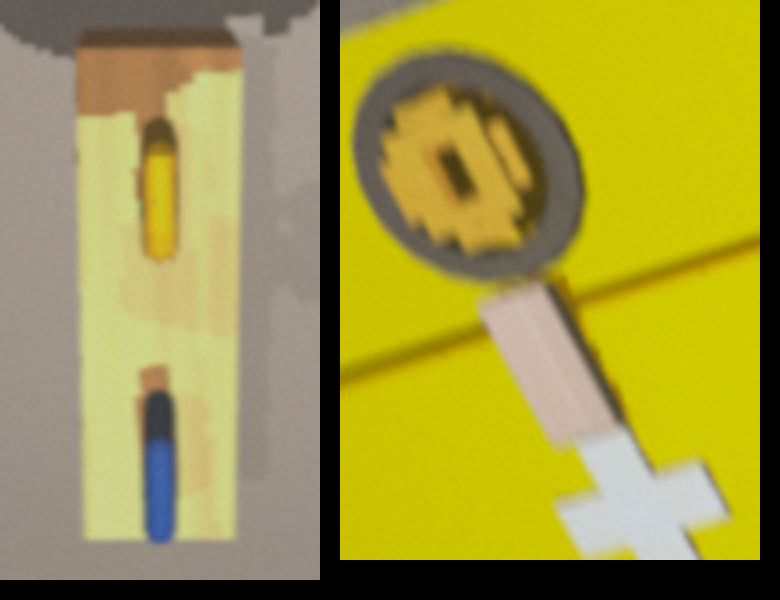

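Crop shows the yellow key top aligned with the hand's z axis, centred at (324,180) in the wrist picture, and the lock face around (28,183). I'm descending part way and re-measuring.

Emit:
{"method": "drive_tool", "body": {"hand": [-1, -1, -1, -1, -1, -1, -1, -1], "linear": [[0.375, 0.0375, 0], [0.375, 0, 0], [0.375, 0, 0], [0.375, 0, 0], [0.375, 0, 0], [0.375, 0, 0], [0.25, 0, 0], [0, 0, 0]], "twist": [0, 0, 0, 0, 0, 0, 0, 0]}}

```text
time_s: 4.87
eef_pos: [0.5096, 0.1262, 0.1285]
ee_rot: [[-0.006, 0.101, 0.995], [-0.0, 0.995, -0.101], [-1.0, -0.001, -0.006]]
ft_force: [-0.4, 0.1, -1.3]
opening: 0.999
```

```bash
python3 - <<'E'
from h import *
np.set_printoptions(precision=4,suppress=True)
s=arm.get_state();im=arm.snapshot("wrist")[:,:,::-1];cv2.imwrite("pics/w2.png",im);print(s["eef_pos"])
hsv=cv2.cvtColor(np.ascontiguousarray(im),cv2.COLOR_BGR2HSV)
m=cv2.inRange(hsv,(20,185,100),(35,255,255));m[:,:260]=0;m[:,390:]=0
n,l,st,ce=cv2.connectedComponentsWithStats(m);i=1+np.argmax(st[1:,4]);print(st[i],ce[i])
pts=np.argwhere(l==i)[:,::-1].astype(np.float32);r=cv2.minAreaRect(pts);print(r)
for v in range(st[i][1],st[i][1]+st[i][3],6):
    c=pts[pts[:,1]==v][:,0];print(v,c.min(),c.max(),onz("wrist",((c.min()+c.max())/2,v),.083,s))
E
```

```text
[0.5096 0.1262 0.1285]
[319 202  11  42 399] [323.817  222.3083]
((324.0, 222.5), (41.0, 10.0), 90.0)
202 321.0 326.0 [0.4976 0.1281 0.083 ]
208 319.0 328.0 [0.5012 0.1277 0.083 ]
214 319.0 328.0 [0.505  0.1274 0.083 ]
220 319.0 328.0 [0.5087 0.127  0.083 ]
226 320.0 328.0 [0.5126 0.1269 0.083 ]
232 323.0 327.0 [0.5165 0.1271 0.083 ]
238 319.0 329.0 [0.5203 0.1261 0.083 ]
```

View pics/w2.png

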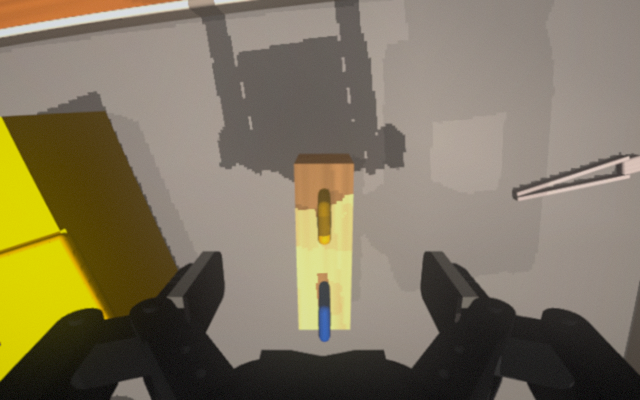

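Key centred between the fingers (324,222), off by under 1 mm. Descending and closing.

Emit:
{"method": "drive_tool", "body": {"hand": [-1, -1, -1, -1, -1, -1, -1, -1], "linear": [[0.3, 0.015, 0], [0.3, 0, 0], [0.3, 0, 0], [0.3, 0, 0], [0.3, 0, 0], [0.25, 0, 0], [0, 0, 0], [0, 0, 0]], "twist": [0, 0, 0, 0, 0, 0, 0, 0]}}

```text
time_s: 5.58
eef_pos: [0.5111, 0.1269, 0.0602]
ee_rot: [[-0.002, 0.099, 0.995], [-0.0, 0.995, -0.099], [-1.0, -0.0, -0.002]]
ft_force: [-0.2, 0.8, -0.0]
opening: 0.999
```

Emit:
{"method": "drive_tool", "body": {"hand": [0, 1, 1, 1, 1, 1, 1, 1], "linear": [[0, 0, 0], [0, 0, 0], [0, 0, 0], [0, 0, 0], [0, 0, 0], [0, 0, 0], [0, 0, 0], [0, 0, 0]], "twist": [0, 0, 0, 0, 0, 0, 0, 0], "squeeze": 40}}

```text
time_s: 6.25
eef_pos: [0.5122, 0.127, 0.0616]
ee_rot: [[0.001, 0.099, 0.995], [-0.0, 0.995, -0.099], [-1.0, 0.0, 0.001]]
ft_force: [-0.1, -0.6, 0.8]
opening: 0.079
```

TCP settled too high for the pinch point (0.0616 vs ~0.053); reopening, lowering 8 mm, closing again.

Emit:
{"method": "drive_tool", "body": {"hand": [-1, -1, -1, -1, -1, -1, -1, -1], "linear": [[0, 0, 0], [0, 0, 0], [0, 0, 0], [0.05, 0, 0], [0.05, 0, 0], [0.05, 0, 0], [0.05, 0, 0], [0, 0, 0]], "twist": [0, 0, 0, 0, 0, 0, 0, 0]}}

```text
time_s: 6.92
eef_pos: [0.5114, 0.127, 0.0526]
ee_rot: [[-0.001, 0.099, 0.995], [-0.0, 0.995, -0.099], [-1.0, -0.0, -0.001]]
ft_force: [-0.5, -0.2, 0.4]
opening: 0.999
```

Emit:
{"method": "drive_tool", "body": {"hand": [1, 1, 1, 1, 1, 1, 1, 1], "linear": [[0, 0, 0], [0, 0, 0], [0, 0, 0], [0, 0, 0], [0, 0, 0], [0, 0, 0], [0, 0, 0], [0, 0, 0]], "twist": [0, 0, 0, 0, 0, 0, 0, 0], "squeeze": 40}}

```text
time_s: 7.58
eef_pos: [0.5121, 0.127, 0.0535]
ee_rot: [[0.0, 0.099, 0.995], [0.0, 0.995, -0.099], [-1.0, 0.0, 0.0]]
ft_force: [0.6, -1.1, 0.2]
opening: 0.089
```

Emit:
{"method": "drive_tool", "body": {"hand": [1, 1, 1, 1, 1, 1, 1, 1], "linear": [[0, 0, 0], [0, 0, 0], [0, 0, 0], [0, 0, 0], [0, 0, 0], [0, 0, 0], [0, 0, 0], [0, 0, 0]], "twist": [0, 0, 0, 0, 0, 0, 0, 0], "squeeze": 80}}

```text
time_s: 8.25
eef_pos: [0.5122, 0.127, 0.0535]
ee_rot: [[0.001, 0.099, 0.995], [0.0, 0.995, -0.099], [-1.0, 0.0, 0.001]]
ft_force: [-0.1, -0.8, 4.2]
opening: 0.077
```

```bash
python3 - <<'E'
from h import *
np.set_printoptions(precision=4,suppress=True)
s=arm.get_state();print(s)
a=arm.snapshot("wrist")[150:400,150:500,::-1];b=arm.snapshot("side")[130:230,210:340,::-1]
W=np.zeros((600,780,3),np.uint8);W[:250,:350]=a;b=cv2.resize(b,None,fx=4,fy=3.3);W[260:260+b.shape[0],:b.shape[1]]=b[:340];cv2.imwrite("pics/g1.png",W)
E
```

```text
{'time_s': 8.25, 'q': array([ 0.079 ,  0.3271,  1.801 ,  0.    ,  1.013 , -1.3924]), 'joint_velocities': array([ 0.0008, -0.0016,  0.0004, -0.0008, -0.0008, -0.0011]), 'joint_torque': array([ -0.0157, -35.5826, -21.8068,  -0.0083,  -0.0188,   0.    ]), 'eef_pos': array([0.5122, 0.127 , 0.0535]), 'ee_rot': array([[ 0.0005,  0.0993,  0.9951],
       [ 0.    ,  0.9951, -0.0993],
       [-1.    ,  0.0001,  0.0005]]), 'ft_force': array([-0.1333, -0.8492,  4.1579]), 'wrist_torque': array([ 0.0288,  0.0146, -0.038 ]), 'opening': 0.07653262875616655}
```

View pics/g1.png

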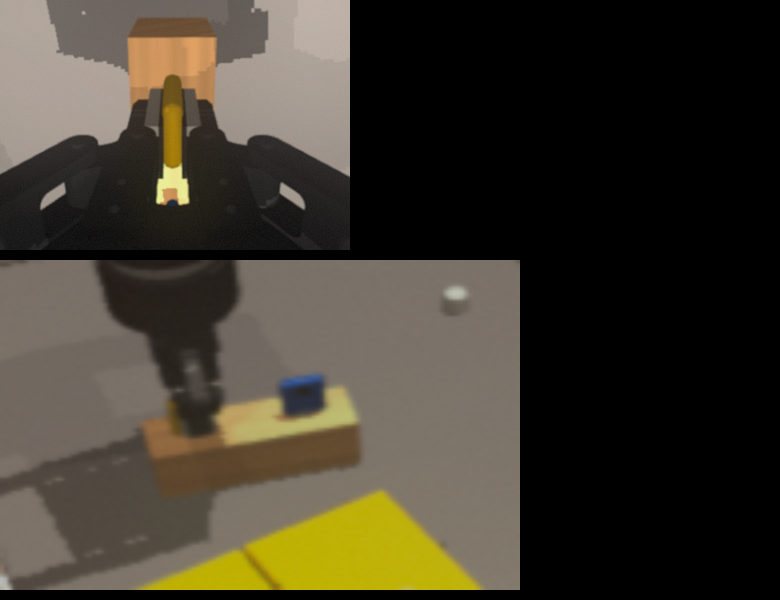

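Handle is pinched (key between pads at wrist-picture ~(323,270)). Lifting straight out, then moving over the lock with a −17° twist to the box's yaw.

Emit:
{"method": "drive_tool", "body": {"hand": [1, 1, 1, 1, 1, 1, 1, 1], "linear": [[-0.2, 0, 0], [-0.3, 0, 0], [-0.375, 0, 0], [-0.375, 0, 0], [-0.5, 0, 0], [-0.5, 0, 0], [-0.5, 0, 0], [-0.25, 0, 0]], "twist": [0, 0, 0, 0, 0, 0, 0, 0]}}

```text
time_s: 9.02
eef_pos: [0.513, 0.1272, 0.1767]
ee_rot: [[0.004, 0.099, 0.995], [0.0, 0.995, -0.099], [-1.0, 0.001, 0.004]]
ft_force: [0.4, -0.1, 0.5]
opening: 0.081
```

Emit:
{"method": "drive_tool", "body": {"hand": [1, 1, 1, 1, 1, 1, 1, 1], "linear": [[0, -0.3, 0], [0, -0.54, 0], [0, -0.54, 0], [0, -0.54, 0], [0, -0.54, 0], [0, -0.54, 0], [0, -0.54, 0], [0, -0.54, 0]], "twist": [0, 0, 0, 0, 0, 0, 0, 0]}}

```text
time_s: 9.68
eef_pos: [0.4939, -0.0369, 0.1718]
ee_rot: [[-0.003, 0.099, 0.995], [0.0, 0.995, -0.099], [-1.0, 0.0, -0.003]]
ft_force: [-0.1, -0.3, -0.4]
opening: 0.077
```

Emit:
{"method": "drive_tool", "body": {"hand": [1, 1, 1, 1, 1, 1, 1, 1], "linear": [[0, -0.54, 0], [0, -0.54, 0], [0, -0.54, 0], [0, -0.54, 0], [0, -0.24, 0], [0, 0, 0], [0, 0, 0], [0, 0, 0]], "twist": [0, 0, 0, 0, -0.036, -0.036, -0.036, -0.036]}}

```text
time_s: 10.35
eef_pos: [0.4844, -0.1315, 0.1717]
ee_rot: [[-0.003, -0.203, 0.979], [0.001, 0.979, 0.203], [-1.0, 0.002, -0.003]]
ft_force: [-0.3, -0.2, 0.1]
opening: 0.081
```

Emit:
{"method": "drive_tool", "body": {"hand": [1, 1, 1, 1, 1, 1, 1, 1], "linear": [[0, 0, 0], [0, 0, 0], [0, 0, 0], [0, 0, 0], [0, 0, 0], [0, 0, 0], [0, 0, 0], [0, 0, 0]], "twist": [0, 0, 0, 0, 0, 0, 0, 0]}}

```text
time_s: 11.02
eef_pos: [0.4862, -0.1309, 0.1734]
ee_rot: [[0.0, -0.201, 0.98], [-0.0, 0.98, 0.201], [-1.0, -0.0, 0.0]]
ft_force: [0.4, 0.5, -0.5]
opening: 0.082
```

```bash
python3 - <<'E'
from h import *
np.set_printoptions(precision=4,suppress=True)
s=arm.get_state();print(s["eef_pos"],s["ee_rot"],s["ft_force"],s["opening"],s["q"]);np.save("w3.npy",dict(eef_pos=s["eef_pos"],ee_rot=s["ee_rot"]),allow_pickle=True)
im=arm.snapshot("wrist")[:,:,::-1];cv2.imwrite("pics/w3.png",im)
a=im[60:360,170:470];b=arm.snapshot("side")[:,:,::-1];c=arm.snapshot("scene")[:,:,::-1];cv2.imwrite("pics/side3.png",b);cv2.imwrite("pics/scene3.png",c)
W=np.zeros((600,780,3),np.uint8);W[:450,:450]=cv2.resize(a,(450,450))
W[0:300,460:780]=cv2.resize(b[190:340,200:360],(320,300));W[300:600,460:780]=cv2.resize(c[80:230,230:390],(320,300));cv2.imwrite("pics/g3.png",W)
E
```

```text
[ 0.4862 -0.1309  0.1734] [[ 0.0001 -0.2008  0.9796]
 [-0.0001  0.9796  0.2008]
 [-1.     -0.0001  0.0001]] [ 0.3586  0.5329 -0.466 ] 0.08198953454244952 [-0.435   0.1121  1.7765 -0.      1.2529 -2.2079]
```

View pics/g3.png

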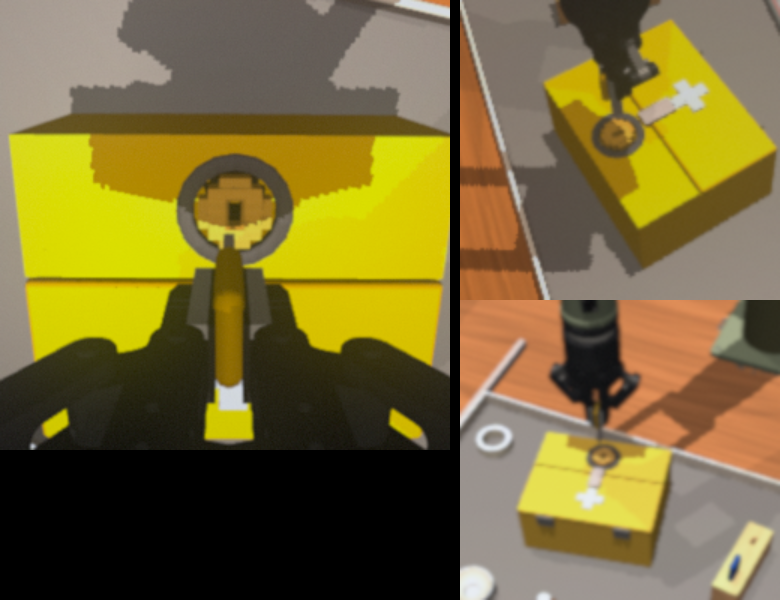

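```bash
python3 - <<'E'
from h import *
np.set_printoptions(precision=4,suppress=True)
s=np.load("w3.npy",allow_pickle=True).item();R=s["ee_rot"];P=s["eef_pos"]
im=cv2.imread("pics/w3.png");hsv=cv2.cvtColor(im,cv2.COLOR_BGR2HSV)
g=cv2.cvtColor(im,cv2.COLOR_BGR2GRAY)
print("slot rows 188..212, cols 314..338");print(g[186:214:2,314:340])
print("blade rows 212..232");print(g[208:236:2,312:336])
# ring: low-saturation mask ellipse
m=cv2.inRange(hsv,(0,0,30),(180,110,160));k=np.zeros_like(m);k[160:240,285:370]=m[160:240,285:370]
n,l,st,ce=cv2.connectedComponentsWithStats(k);i=1+np.argmax(st[1:,4]);pts=np.argwhere(l==i)[:,::-1];pts=pts[pts[:,1]<205]
hull=cv2.convexHull(pts.astype(np.int32));e=cv2.fitEllipse(hull);print("ring",e)
for fl in(0,.003):
  print(fl,"ring",onz("wrist",e[0],.094+fl,s),"toolrel",R.T@(onz("wrist",e[0],.094+fl,s)-P))
  print("slot",onz("wrist",(326,200),.097+fl,s),"toolrel",R.T@(onz("wrist",(326,200),.097+fl,s)-P))
for dz in(.041,.0435):print("tip edge toolrel",R.T@(onz("wrist",(322.7,217),P[2]-dz,s)-P))
print("sideslot",tri(ray("side",(200+157/2,190+134/2)),ray("scene",(230+142/2,80+156/2))))
E
```

```text
slot rows 188..212, cols 314..338
[[111 113 116 116 117 117 119 118 119 116 117 116 116 115 115 118 116 116
  116 118 117 119 120 116 110 111]
 [124 122 123 123 122 124 122 123 123 124 122 123 124 124 124 123 124 123
  123 123 124 125 122 126 122 124]
 [125 124 125 124 124 123 121 122 123 124 125 122 125 125 125 126 123 127
  123 126 124 127 125 124 123 124]
 [123 124 122 124 123 124 121 118 120 120 118 118 120 117 119 119 118 119
  118 123 122 125 125 125 123 125]
 [126 123 126 126 125 123 112 103  96  94 101 104 106 107 103  95  89  97
  110 116 123 126 126 125 124 124]
 [122 122 123 122 122 119 107  94  75  54  50  52  52  53  55  56  72  93
  105 116 121 121 124 122 120 122]
 [123 122 122 121 121 118 109  94  74  56  43  50  49  48  47  50  70  91
  106 115 120 123 121 121 121 121]
 [126 123 126 125 124 120 111  97  78  54  49  47  47  46  48  51  72  96
  107 118 123 123 126 122 123 124]
 [124 124 123 123 121 120 111  96  78  57  48  52  48  49  49  55  76  96
  108 116 124 121 123 123 124 123]
 [121 122 119 122 120 118 109  94  73  53  49  48  49  47  48  55  76  98
  105 114 1
[... 1769 characters left out ...]
 76  89 102 107 104 104]
 [118  97  79  72  74  78  77  76  75  78  74  76  74  72  75  73  72  73
   75  84  96 101 100  97]]
ring ((326.1818542480469, 200.16140747070312), (74.1434326171875, 75.9831314086914), 95.59158325195312)
0 ring [ 0.4829 -0.129   0.094 ] toolrel [ 0.0794  0.0025 -0.0029]
slot [ 0.4819 -0.1294  0.097 ] toolrel [ 0.0764  0.0023 -0.0039]
0.003 ring [ 0.482  -0.1293  0.097 ] toolrel [ 0.0764  0.0024 -0.0038]
slot [ 0.4811 -0.1296  0.1   ] toolrel [ 0.0734  0.0023 -0.0048]
tip edge toolrel [ 0.041   0.0001 -0.0042]
tip edge toolrel [ 0.0435  0.0001 -0.0033]
sideslot (array([ 0.4824, -0.1295,  0.095 ]), [np.float64(0.000937263979573063), np.float64(0.000937263979573029)])
```

Wrist crop: key hangs aligned, blade tip at (322,217), slot centre at (326.5,201). Correcting and coming down to ~10 mm above the mouth for a close look.

Emit:
{"method": "drive_tool", "body": {"hand": [1, 1, 1, 1, 1, 1, 1, 1], "linear": [[0.1, 0.06, -0.075], [0.15, 0, 0], [0.15, 0, 0], [0.1, 0, 0], [0.05, 0, 0], [0, 0, 0], [0, 0, 0], [0, 0, 0]], "twist": [0, 0, 0, 0, 0, 0, 0, 0]}}

```text
time_s: 11.83
eef_pos: [0.483, -0.1293, 0.1514]
ee_rot: [[0.0, -0.201, 0.98], [-0.0, 0.98, 0.201], [-1.0, -0.0, 0.0]]
ft_force: [0.1, -0.9, -0.0]
opening: 0.078
```

```bash
python3 - <<'E'
from h import *
np.set_printoptions(precision=4,suppress=True)
s=arm.get_state();print(s["eef_pos"],s["ee_rot"][:,1]);np.save("w4.npy",dict(eef_pos=s["eef_pos"],ee_rot=s["ee_rot"]),allow_pickle=True)
im=arm.snapshot("wrist")[:,:,::-1];cv2.imwrite("pics/w4.png",im)
a=cv2.resize(im[170:295,270:380],None,fx=4.8,fy=4.8,interpolation=cv2.INTER_CUBIC)
b=arm.snapshot("side")[:,:,::-1]
b=cv2.resize(b[215:275,250:310],(250,250),interpolation=cv2.INTER_CUBIC);c=arm.snapshot("scene")[:,:,::-1][120:180,275:335];c=cv2.resize(c,(250,250),interpolation=cv2.INTER_CUBIC)
W=np.zeros((600,790,3),np.uint8);W[:a.shape[0],:a.shape[1]]=a;W[:250,535:785]=b;W[300:550,535:785]=c;cv2.imwrite("pics/g4.png",W)
E
```

```text
[ 0.483  -0.1293  0.1514] [-0.2008  0.9796 -0.0002]
```

View pics/g4.png

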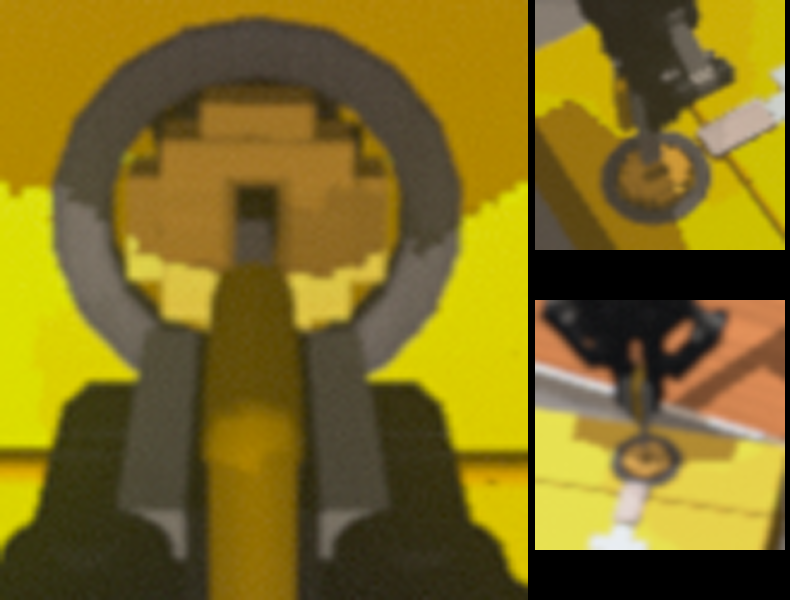

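```bash
python3 - <<'E'
from h import *
np.set_printoptions(precision=4,suppress=True)
s=np.load("w4.npy",allow_pickle=True).item();R=s["ee_rot"];P=s["eef_pos"]
for fl in(0,.003):
  e=R.T@(onz("wrist",(322.6,215.8),P[2]-.0435+fl,s)-P)
  m=R.T@(onz("wrist",(323.5,208.1),.097+fl,s)-P);m2=R.T@(onz("wrist",(323.5,208.1),.0955+fl,s)-P)
  print(fl,"tip edge",e,"slot near edge",m,m2)
  r=R.T@(onz("wrist",(270+257/4.8,170+((18+0)/4.8)),.094+fl,s)-P);print("ring near edge",r,"centre z",r[2]+.027)
g=cv2.cvtColor(cv2.imread("pics/w4.png"),cv2.COLOR_BGR2GRAY)
print(g[202:230,312:336])
E
```

```text
0 tip edge [ 0.0435  0.     -0.0041] slot near edge [ 0.0544  0.0006 -0.0053] [ 0.0559  0.0006 -0.0048]
ring near edge [ 0.0574  0.0006 -0.0263] centre z 0.0006881851177245532
0.003 tip edge [ 0.0405  0.     -0.0051] slot near edge [ 0.0514  0.0006 -0.0062] [ 0.0529  0.0006 -0.0057]
ring near edge [ 0.0544  0.0006 -0.027 ] centre z 3.820194943664548e-05
[[125 124 123 126 123 122 128 122 124 124 121 123 123 124 123 124 125 121
  123 123 123 126 123 125]
 [124 123 122 122 121 124 123 124 123 124 123 124 123 122 122 124 122 124
  127 124 123 123 123 124]
 [122 124 124 123 125 125 123 124 125 124 124 125 123 125 123 121 123 125
  124 126 123 124 125 124]
 [123 123 126 127 124 123 125 122 124 125 124 124 124 124 123 124 123 122
  123 125 124 124 122 123]
 [124 125 124 122 122 118 119 122 120 119 119 119 119 119 120 121 118 119
  121 125 124 123 124 123]
 [124 123 124 123 117 107 103 106 103 106 104 103 103 105 106 108 108 111
  117 124 125 124 128 126]
 [125 126 124 122 115 103  93  85  80  81  82  79  79  78  81  87  99 105
  114 121 124 125 125 125]
 [126 122 124 122 113 104  89  69  55
[... 1384 characters left out ...]
18 117 120 114 104  90  79  75  74  75  74  73  71  75  77  90  94
  101 104 105 107 107 106]
 [109 110 114 114 111 103  90  80  74  75  74  73  76  75  74  80  88  94
  100 105 106 108 106 109]
 [125 117 110 107 103  95  87  78  75  73  74  75  72  74  72  73  82  90
   99 104 103 107 106 107]
 [167 152 131 109  92  83  79  76  73  78  71  71  70  72  70  71  81  93
  112 123 124 122 117 108]
 [185 182 160 126  86  71  74  73  73  73  72  71  70  72  73  74  77 106
  146 165 172 168 152 132]
 [189 187 167 125  81  74  73  74  76  73  74  74  73  72  72  70  75 103
  149 183 189 187 180 173]
 [189 184 158 105  75  72  73  73  73  75  74  75  72  74  72  73  73  87
  138 176 191 190 188 187]]
```

Close view: slot centre column ≈323.3 vs blade ≈322.3 (0.6 mm), fore-aft aligned within ~0.5 mm. Entering the keyway.

Emit:
{"method": "drive_tool", "body": {"hand": [1, 1, 1, 1, 1, 1, 1, 1], "linear": [[0.08, 0.015, 0], [0.08, 0, 0], [0.08, 0, 0], [0.05, 0, 0], [0.05, 0, 0], [0.05, 0, 0], [0.05, 0, 0], [0, 0, 0]], "twist": [0, 0, 0, 0, 0, 0, 0, 0], "squeeze": 100}}

```text
time_s: 12.65
eef_pos: [0.483, -0.1286, 0.1335]
ee_rot: [[0.001, -0.201, 0.98], [0.0, 0.98, 0.201], [-1.0, -0.0, 0.001]]
ft_force: [1.5, -0.1, -0.9]
opening: 0.077
```

Emit:
{"method": "drive_tool", "body": {"hand": [1, 1, 1, 1, 1, 1, 1, 1], "linear": [[0.025, 0, 0], [0.025, 0, 0], [0.025, 0, 0], [0.025, 0, 0], [0.025, 0, 0], [0.025, 0, 0], [0, 0, 0], [0, 0, 0]], "twist": [0, 0, 0, 0, 0, 0, 0, 0]}}

```text
time_s: 13.32
eef_pos: [0.483, -0.1287, 0.1277]
ee_rot: [[0.001, -0.201, 0.98], [-0.0, 0.98, 0.201], [-1.0, -0.0, 0.001]]
ft_force: [4.2, 1.2, -0.5]
opening: 0.076
```

Emit:
{"method": "drive_tool", "body": {"hand": [1, 1, 1, 1, 1, 1, 1, 1], "linear": [[0.025, 0, 0.012], [0.025, 0, 0], [0.012, 0, 0], [0.012, 0, 0], [0.012, 0, 0], [0.012, 0, 0], [0, 0, 0], [0, 0, 0]], "twist": [0.048, 0.048, -0.048, -0.048, -0.048, -0.048, 0.048, 0.048]}}

```text
time_s: 13.98
eef_pos: [0.4831, -0.1288, 0.1239]
ee_rot: [[0.0, -0.197, 0.98], [-0.001, 0.98, 0.197], [-1.0, -0.001, -0.0]]
ft_force: [2.0, -1.2, 0.4]
opening: 0.082
```

Emit:
{"method": "drive_tool", "body": {"hand": [1, 1, 1, 1, 1, 1, 1, 1], "linear": [[0.025, 0, 0.005], [0.025, 0, 0], [0.025, 0, 0], [0.025, 0, 0], [0.025, 0, 0], [0.025, 0, 0], [0.025, 0, 0], [0, 0, 0]], "twist": [0.048, 0.048, -0.048, -0.048, -0.048, -0.048, 0.048, 0.048]}}

```text
time_s: 14.65
eef_pos: [0.4832, -0.1288, 0.1167]
ee_rot: [[-0.0, -0.197, 0.98], [-0.001, 0.98, 0.197], [-1.0, -0.001, -0.0]]
ft_force: [1.8, -1.4, 0.1]
opening: 0.076
```

Emit:
{"method": "drive_tool", "body": {"hand": [1, 1, 1, 1, 1, 1, 1, 1], "linear": [[0.025, 0, 0], [0.025, 0, 0], [0.025, 0, 0], [0.025, 0, 0], [0.012, 0, 0], [0.012, 0, 0], [0, 0, 0], [0, 0, 0]], "twist": [0.048, 0.048, -0.048, -0.048, -0.048, -0.048, 0.048, 0.048]}}

```text
time_s: 15.32
eef_pos: [0.4832, -0.1288, 0.1118]
ee_rot: [[-0.0, -0.197, 0.98], [-0.001, 0.98, 0.197], [-1.0, -0.001, -0.0]]
ft_force: [2.1, -1.1, 0.3]
opening: 0.079
```

Emit:
{"method": "drive_tool", "body": {"hand": [1, 1, 1, 1, 1, 1, 1, 1], "linear": [[0.025, 0, 0.005], [0.025, 0, 0], [0.025, 0, 0], [0.025, 0, 0], [0.025, 0, 0], [0.025, 0, 0], [0.012, 0, 0], [0, 0, 0]], "twist": [0.048, 0.048, -0.048, -0.048, -0.048, -0.048, 0.048, 0.048]}}

```text
time_s: 15.98
eef_pos: [0.4832, -0.1286, 0.1051]
ee_rot: [[-0.001, -0.197, 0.98], [-0.001, 0.98, 0.197], [-1.0, -0.0, -0.001]]
ft_force: [2.6, -0.9, -0.6]
opening: 0.079
```

```bash
python3 - <<'E'
from h import *
s=arm.get_state();print(s["eef_pos"],s["ft_force"],s["wrist_torque"],s["q"])
im=arm.snapshot("wrist")[:,:,::-1]
a=cv2.resize(im[150:300,240:400],None,fx=3,fy=3,interpolation=cv2.INTER_CUBIC)
b=cv2.resize(arm.snapshot("side")[200:290,240:320,::-1],None,fx=3.5,fy=3.5,interpolation=cv2.INTER_CUBIC)
W=np.zeros((460,790,3),np.uint8);W[:450,:480]=a;W[:b.shape[0],490:490+b.shape[1]]=b;cv2.imwrite("pics/g5.png",W)
E
```

```text
[ 0.48317287 -0.12863716  0.1051324 ] [ 2.5773133  -0.88084344 -0.59614455] [-0.18719768 -0.38443676 -0.00547695] [-4.32928308e-01  1.95113907e-01  1.84017245e+00 -9.31979399e-04
  1.10682941e+00 -2.20123983e+00]
```

View pics/g5.png

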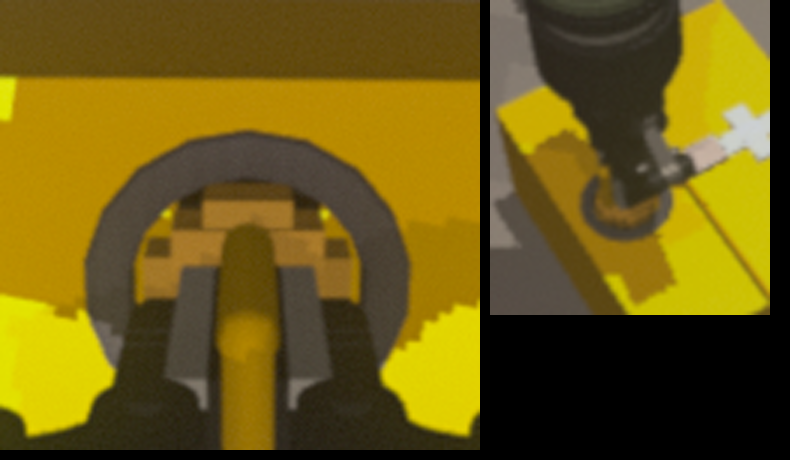

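Views show the key nearly fully in the lock. Pressing on until the shoulder seats.

Emit:
{"method": "drive_tool", "body": {"hand": [1, 1, 1, 1, 1, 1, 1, 1], "linear": [[0.0125, 0, 0], [0.0125, 0, 0], [0.0125, 0, 0], [0.0125, 0, 0], [0, 0, 0], [0, 0, 0], [0, 0, 0], [0, 0, 0]], "twist": [0.048, 0.048, -0.048, -0.048, -0.048, -0.048, 0.048, 0.048]}}

```text
time_s: 16.75
eef_pos: [0.4836, -0.1287, 0.1045]
ee_rot: [[-0.0, -0.2, 0.98], [-0.001, 0.98, 0.2], [-1.0, -0.001, -0.0]]
ft_force: [-0.2, -0.1, 7.2]
opening: 0.079
```

Emit:
{"method": "drive_tool", "body": {"hand": [1, 1, 1, 1, 1, 1, 1, 1], "linear": [[0.0125, 0, 0], [0.0125, 0, 0], [0, 0, 0], [0, 0, 0], [0, 0, 0], [0, 0, 0], [0, 0, 0], [0, 0, 0]], "twist": [0.048, 0.048, -0.048, -0.048, -0.048, -0.048, 0.048, 0.048]}}

```text
time_s: 17.42
eef_pos: [0.4836, -0.1287, 0.1044]
ee_rot: [[-0.0, -0.2, 0.98], [-0.001, 0.98, 0.2], [-1.0, -0.001, -0.0]]
ft_force: [-3.4, 0.9, 12.1]
opening: 0.075
```

Hard stop at the predicted home height (12 N, no further travel). Turning clockwise.

Emit:
{"method": "drive_tool", "body": {"hand": [1, 1, 1, 1, 1, 1, 1, 1], "linear": [[0, 0, 0], [0, 0, 0], [0, 0, 0], [0, 0, 0], [0, 0, 0], [0, 0, 0], [0, 0, 0], [0, 0, 0]], "twist": [0.048, 0.048, 0.048, 0.048, 0.048, 0.048, 0.048, 0.048], "squeeze": 120}}

```text
time_s: 18.08
eef_pos: [0.4834, -0.13, 0.1044]
ee_rot: [[-0.001, 0.567, 0.824], [-0.003, 0.824, -0.567], [-1.0, -0.003, 0.001]]
ft_force: [-4.6, -2.2, 12.0]
opening: 0.074
```

```bash
python3 -c "
from h import *
s=arm.get_state();print(s['eef_pos'],s['ft_force'],s['wrist_torque'],s['q'])"
```

```text
[ 0.48339224 -0.13000151  0.10443121] [-4.56603687 -2.22907916 11.95794293] [-0.45527127  0.82356573  0.08922615] [-0.43358211  0.19682406  1.83982629 -0.00385244  1.10428735 -1.39974059]
```

Emit:
{"method": "drive_tool", "body": {"hand": [1, 1, 1, 1, 1, 1, 1, 1], "linear": [[0, 0, 0], [0, 0, 0], [0, 0, 0], [0, 0, 0], [0, 0, 0], [0, 0, 0], [0, 0, 0], [0, 0, 0]], "twist": [0.048, 0.048, 0.048, 0.048, 0.048, 0.048, 0.048, 0.048]}}

```text
time_s: 18.75
eef_pos: [0.4823, -0.1306, 0.1044]
ee_rot: [[-0.004, 0.987, 0.163], [-0.004, 0.163, -0.987], [-1.0, -0.004, 0.004]]
ft_force: [-7.5, -4.4, 14.4]
opening: 0.072
```

```bash
python3 -c "
from h import *
s=arm.get_state();print(s['eef_pos'],s['ft_force'],s['wrist_torque'],s['q'])"
```

```text
[ 0.48227027 -0.13062296  0.10443251] [-7.46523786 -4.44847955 14.40575234] [-0.71764665  1.35416467  0.22099762] [-0.43434217  0.19649419  1.84023345 -0.00618831  1.10627195 -0.59563781]
```

Emit:
{"method": "drive_tool", "body": {"hand": [1, 1, 1, 1, 1, 1, 1, 1], "linear": [[0, 0, 0], [0, 0, 0], [0, 0, 0], [0, 0, 0], [0, 0, 0], [0, 0, 0], [0, 0, 0], [0, 0, 0]], "twist": [0.02, 0.02, 0.02, 0.01, 0, 0, 0, 0]}}

```text
time_s: 19.42
eef_pos: [0.4821, -0.1306, 0.1045]
ee_rot: [[-0.004, 1.0, 0.022], [-0.004, 0.022, -1.0], [-1.0, -0.004, 0.004]]
ft_force: [-7.8, -3.9, 15.2]
opening: 0.071
```

```bash
python3 -c "
from h import *
s=arm.get_state();print(s['eef_pos'],s['ft_force'],s['wrist_torque'],s['q'],s['ee_rot'])"
```

```text
[ 0.48205172 -0.13062827  0.10445223] [-7.76488394 -3.92610387 15.18302931] [-0.69279381  1.45319636  0.09934385] [-0.43445294  0.19633383  1.8403814  -0.00633646  1.1067203  -0.45387665] [[-0.00404936  0.99974375  0.02227194]
 [-0.00436756  0.02225422 -0.9997428 ]
 [-0.99998226 -0.00414559  0.00427633]]
```

Emit:
{"method": "drive_tool", "body": {"hand": [1, 1, 1, 1, 1, 1, 1, 1], "linear": [[0, 0, 0], [0, 0, 0], [0, 0, 0], [0, 0, 0], [0, 0, 0], [0, 0, 0], [0, 0, 0], [0, 0, 0]], "twist": [0.02, 0.02, 0.01, 0, 0, 0, 0, 0]}}

```text
time_s: 20.08
eef_pos: [0.4818, -0.1305, 0.1044]
ee_rot: [[-0.005, 0.997, -0.082], [-0.004, -0.082, -0.997], [-1.0, -0.004, 0.005]]
ft_force: [-8.6, -4.3, 15.2]
opening: 0.074
```

```bash
python3 - <<'E'
from h import *
s=arm.get_state();print(s['eef_pos'],s['ft_force'],s['wrist_torque'],s['ee_rot'][:,1])
im=arm.snapshot("wrist")[:,:,::-1]
a=cv2.resize(im[120:300,200:440],None,fx=2,fy=2,interpolation=cv2.INTER_CUBIC)
b=cv2.resize(arm.snapshot("side")[200:290,240:320,::-1],None,fx=3.5,fy=3.5,interpolation=cv2.INTER_CUBIC)
W=np.zeros((560,790,3),np.uint8);W[:360,:480]=a;W[:b.shape[0],490:490+b.shape[1]]=b
c=cv2.resize(arm.snapshot("scene")[130:190,265:345,::-1],None,fx=3.5,fy=3.5,interpolation=cv2.INTER_CUBIC);W[330:330+c.shape[0],490:770]=c
cv2.imwrite("pics/g6.png",W)
E
```

```text
[ 0.48183289 -0.13053498  0.10443785] [-8.63360878 -4.26477769 15.21647835] [-0.64654445  1.51479283  0.19276281] [ 0.9966093  -0.08217191 -0.00420391]
```

View pics/g6.png

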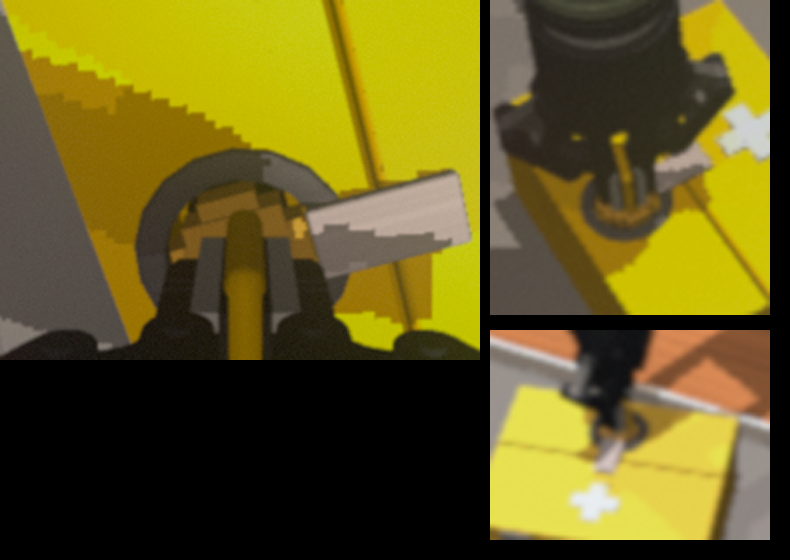

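The plug's face plate is now parallel to the box's x (slope matching the latch), i.e. ~90° turned, hand ~16° further (play + compliance); the latch has moved over the ring. A little extra twist to confirm the stop.

Emit:
{"method": "drive_tool", "body": {"hand": [1, 1, 1, 1, 1, 1, 1, 1], "linear": [[0, 0, 0], [0, 0, 0], [0, 0, 0], [0, 0, 0], [0, 0, 0], [0, 0, 0], [0, 0, 0], [0, 0, 0]], "twist": [0.02, 0.013, 0, 0, 0, 0, 0, 0]}}

```text
time_s: 20.9
eef_pos: [0.4817, -0.1306, 0.1044]
ee_rot: [[-0.005, 0.989, -0.151], [-0.004, -0.151, -0.989], [-1.0, -0.004, 0.005]]
ft_force: [-8.6, -3.0, 15.7]
opening: 0.074
```

```bash
python3 - <<'E'
from h import *
s=arm.get_state();print(s['eef_pos'],s['ft_force'],s['wrist_torque'],s['ee_rot'][:,1],s['q'],s['joint_torque'])
w0=dict(np.load("w1.npy",allow_pickle=True).item());w0=dict(eef_pos=w0["p"],ee_rot=w0["R"])
im=arm.snapshot("wrist")[:,:,::-1];cv2.imwrite("pics/w7.png",im)
L=np.array([.482,-.1295]);bx=np.array([.98,.2]);by=np.array([-.2,.98])
# latch far end along box x, before/after (wrist views)
def lat(im,s,u):
    hsv=cv2.cvtColor(np.ascontiguousarray(im),cv2.COLOR_BGR2HSV);out=[]
    for t in np.arange(.012,.08,.0015):
        x,y=proj("wrist",[*(L+bx*t+by*u),.099],s).round().astype(int)
        out.append((round(t*1000,1),int(hsv[y,x,1])) if 0<=x<640 and 0<=y<400 else None)
    return out
print("before",lat(cv2.imread("pics/w3.png"),np.load("w3.npy",allow_pickle=True).item(),0)[-1:],lat(cv2.imread("pics/w1.png"),w0,0))
print("after",lat(im,s,0)); print(lat(im,s,.005))
E
```

```text
[ 0.48172129 -0.13060339  0.10443499] [-8.59587449 -3.03113175 15.67992844] [-0.76107493  1.53649177  0.2497966 ] [ 0.98859207 -0.1505619  -0.00410295] [-0.43446997  0.19617836  1.84061639 -0.00671709  1.1073308  -0.28033195] [  2.93227114 -26.73571765 -22.28838265   2.22906522  -1.98376358
   0.22327698]
before [(np.float64(79.5), 241)] [(np.float64(12.0), 185), (np.float64(13.5), 180), (np.float64(15.0), 182), (np.float64(16.5), 183), (np.float64(18.0), 186), (np.float64(19.5), 171), (np.float64(21.0), 80), (np.float64(22.5), 54), (np.float64(24.0), 47), (np.float64(25.5), 46), (np.float64(27.0), 116), (np.float64(28.5), 128), (np.float64(30.0), 88), (np.float64(31.5), 46), (np.float64(33.0), 42), (np.float64(34.5), 43), (np.float64(36.0), 44), (np.float64(37.5), 39), (np.float64(39.0), 43), (np.float64(40.5), 41), (np.float64(42.0), 43), (np.float64(43.5), 43), (np.float64(45.0), 44), (np.float64(46.5), 43), (np.float64(48.0), 43), (np.float64(49.5), 44), (np.float64(51.0), 44), (np.float64(52.5), 44), (np.float64(54.0), 44), (np.float64(55.5), 46), (np.float64(57.0), 47), (np.flo
[... 1882 characters left out ...]
p.float64(37.5), 46), (np.float64(39.0), 47), (np.float64(40.5), 47), (np.float64(42.0), 46), (np.float64(43.5), 46), (np.float64(45.0), 46), (np.float64(46.5), 47), (np.float64(48.0), 45), (np.float64(49.5), 45), (np.float64(51.0), 44), (np.float64(52.5), 46), (np.float64(54.0), 59), (np.float64(55.5), 232), (np.float64(57.0), 217), (np.float64(58.5), 222), (np.float64(60.0), 227), (np.float64(61.5), 220), (np.float64(63.0), 217), (np.float64(64.5), 208), (np.float64(66.0), 25), (np.float64(67.5), 14), (np.float64(69.0), 19), (np.float64(70.5), 15), (np.float64(72.0), 15), (np.float64(73.5), 15), (np.float64(75.0), 14), (np.float64(76.5), 14), (np.float64(78.0), 10), (np.float64(79.5), 15)]
```

Torque climbs (0.10→0.19→0.25 N·m, above spring+friction): at the stop; latch drawn back ~12 mm. Holding briefly to check stability, then handing in.

Emit:
{"method": "drive_tool", "body": {"hand": [1, 1, 1, 1, 1, 1, 1, 1], "linear": [[0, 0, 0], [0, 0, 0], [0, 0, 0], [0, 0, 0], [0, 0, 0], [0, 0, 0], [0, 0, 0], [0, 0, 0]], "twist": [0, 0, 0, 0, 0, 0, 0, 0]}}

```text
time_s: 21.62
eef_pos: [0.4817, -0.1306, 0.1044]
ee_rot: [[-0.005, 0.989, -0.151], [-0.004, -0.151, -0.989], [-1.0, -0.004, 0.005]]
ft_force: [-8.6, -4.9, 16.9]
opening: 0.072
```

```bash
python3 - <<'E'
from h import *
s=arm.get_state();print(s['eef_pos'],s['ft_force'],s['wrist_torque'],s['ee_rot'][:,1],s['opening'])
im=arm.snapshot("wrist")[:,:,::-1];d=cv2.absdiff(np.ascontiguousarray(im),cv2.imread("pics/w7.png"))[100:300,200:460];print("max/mean change",d.max(),d.mean())
if d.mean()<4 and s['ft_force'][2]>8 and s['wrist_torque'][2]>.15: print(arm.finish_job())
E
```

```text
[ 0.48172749 -0.13060734  0.10444937] [-8.62031564 -4.91796189 16.90143334] [-0.71451035  1.53563609  0.18446701] [ 0.98858733 -0.15059509 -0.00402509] 0.0721813994905985
max/mean change 23 1.8420448717948719
the job is handed in; nothing more can be done
None
```

The yellow key is fully in the first-aid box's lock and turned clockwise to its stop. I handed the job in at 21.7 s with the arm still gripping, pressing and holding it turned.

**Fully in:** I worked it down past the tumblers with small wiggles. It then stopped hard at TCP z = 0.1044 m, about where I expected the shoulder to seat. An extra 1 mm of push moved it only 0.1 mm and raised the force to 12 N. It did not rise during the turn.

**Turned:** The hand went about 110°, which is a quarter turn plus the key's play and some give. The plug's face looked turned about 90°, and the latch is drawn back about 12 mm.

**Last checks:** The picture did not change over a 0.7 s hold. Downward push was about 17 N and the sideways force on the hand about 10 N.

**Less certain:** The torque reading is noisy. It rose from 0.10 to 0.19 to 0.25 N·m while I turned the last degrees, then read 0.18 N·m during the hold, still above the 0.134 N·m of spring plus friction.

The first pinch was about 8 mm too high, so I reopened, lowered and gripped again before lifting. I did not touch the blue key or the other things in the tray, though I took no separate last picture to confirm it.

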